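# Nest and cap the detergent scoops

### The job

Tidy the laundry-room scoop set: first stand the large blue scoop in the middle of the round green tray, then nest the medium yellow scoop fully home inside it, then the small red one inside the yellow, fanning the three handles out so that each points at least 45 degrees away from the other two. Last, set the black dust cap by its white knob squarely onto the red scoop's mouth. Leave the nest upright, and do not shift the soap dish.

Things in the scene. Friction and masses are not known exactly. Their poses are not given: they have to be found in the camera images.
- scoop_large: Large blue plastic scoop, loose, upright at the start: round cup, 96 mm across the rim, 80 mm at the foot, 50 mm high, wall 2.5 mm, inner floor 4 mm up. Flat handle along its own +x, 14 mm wide, 7 mm thick, top flush with the rim, ending 123 mm from the cup's axis. Origin: centre of the cup's underside, z up.
- scoop_medium: Medium yellow plastic scoop, loose, upright at the start: round cup, 76 mm across the rim, 62 mm at the foot, 58 mm high, wall 2.5 mm, inner floor 4 mm up. Flat handle along its own +x, 14 mm wide, 7 mm thick, top flush with the rim, ending 113 mm from the cup's axis. Origin: centre of the cup's underside, z up. Fits in the blue cup with 6 mm play all round, standing on its floor.
- scoop_small: Small red plastic scoop, loose, upright at the start: round cup, 56 mm across the rim, 46 mm at the foot, 66 mm high, wall 2.5 mm, inner floor 4 mm up. Flat handle along its own +x, 14 mm wide, 7 mm thick, top flush with the rim, ending 103 mm from the cup's axis. Origin: centre of the cup's underside, z up. Fits in the yellow cup with 5 mm play all round, standing on its floor.
- scoop_large_tip (a point): outer end of the large blue scoop's handle, middle of its top face, level with the rim. The handle's last 7 mm turns down as a hook to 20 mm below the rim; a good grip is across the handle 30 mm in from here. At the start the handle points roughly towards the robot
- scoop_medium_tip (a point): outer end of the medium yellow scoop's handle, middle of its top face, level with the rim. The handle's last 7 mm turns down as a hook to 20 mm below the rim; a good grip is across the handle 30 mm in from here. At the start the handle points roughly towards the robot
- scoop_small_tip (a point): outer end of the small red scoop's handle, middle of its top face, level with the rim. The handle's last 7 mm turns down as a hook to 20 mm below the rim; a good grip is across the handle 30 mm in from here. At the start the handle points roughly towards the robot
- cap: Loose dust cap: black disc 66 mm across, 4 mm thick, plug below (40 mm across, 8 mm deep, chamfered), upright round white knob above (20 mm across, 32 mm tall). Origin: centre of the plug's underside, z up. Starts plug down on the counter. Seated, the plug is in the red scoop's 51 mm mouth, the disc flat on the rim, its origin 58 mm above the red scoop's origin.
- tray: Round shallow green tray, fixed to the counter, 138 mm across at its top edge, floor 4 mm above the counter, raised edge 10 mm high. Origin: centre of its underside, on the counter.
- soap_dish: Bystander, loose: grey rectangular dish 105 mm (own x) by 75 mm (own y) with a white bar of soap, 28 mm high in all. Origin: centre of its underside. It stands in the row among the scoops; leave it there. Not listed: a fixed 58 mm high peg tub nearer the robot (0.28 to 0.33 m ahead of it); bottles and gear only along the counter's edges.
There are look-alikes about, which are no part of the job. Of the things shaped like the cap, the black one is meant.

How it is judged:
On the way, in this order (a step that is already met when the one before it is completed fails the run):
1. the blue scoop stands in the green tray, released (horizontal distance between scoop_large and tray below 0.018 m and z of scoop_large in the frame of tray between 0.001 and 0.007 m and angle between scoop_large's own z axis and vertical below 0.1 rad and contact force between the fingers and scoop_large below 0.1 N and linear speed of scoop_large below 0.02 m/s), for 0.2 s.
2. the yellow scoop is nested in the blue one on the tray, released, its handle clear of the blue one's (horizontal distance between scoop_large and tray below 0.018 m and z of scoop_large in the frame of tray between 0.001 and 0.007 m and angle between each of scoop_large, scoop_medium's own z axis and vertical below 0.1 rad and horizontal distance between scoop_medium and scoop_large below 0.012 m and z of scoop_medium in the frame of scoop_large between 0.001 and 0.007 m and contact force between the fingers and scoop_medium below 0.1 N and linear speed of scoop_medium below 0.02 m/s and horizontal distance between scoop_large_tip and scoop_medium_tip above 0.065 m), for 0.2 s.
3. the red scoop is nested in the yellow one, released, all three handles clear of each other (horizontal distance between scoop_large and tray below 0.018 m and z of scoop_large in the frame of tray between 0.001 and 0.007 m and angle between each of scoop_large, scoop_medium, scoop_small's own z axis and vertical below 0.1 rad and horizontal distance between scoop_medium and scoop_large below 0.012 m and z of scoop_medium in the frame of scoop_large between 0.001 and 0.007 m and horizontal distance between scoop_small and scoop_medium below 0.012 m and z of scoop_small in the frame of scoop_medium between 0.001 and 0.007 m and contact force between the fingers and scoop_small below 0.1 N and linear speed of scoop_small below 0.02 m/s and horizontal distance between scoop_large_tip and scoop_medium_tip above 0.065 m and horizontal distance between each of scoop_medium_tip, scoop_large_tip and scoop_small_tip above 0.065 m), for 0.2 s.
4. the cap is seated on the red scoop, released (horizontal distance between cap and scoop_small below 0.01 m and z of cap in the frame of scoop_small between 0.055 and 0.0615 m and angle between cap's own z axis and vertical below 0.1 rad and contact force between the fingers and cap below 0.1 N and linear speed of cap below 0.02 m/s), for 0.2 s.
At the end, for the whole second after the job is handed in: Blue stands on the tray floor within 18 mm of centre; yellow home in blue, red home in yellow (12 mm of concentric, 3 mm of home); cap on the red rim (10 mm of centre, 3.5 mm of flush); all within 0.1 rad of upright; handle ends over 65 mm apart from above; all released, at rest (horizontal distance between scoop_large and tray below 0.018 m and z of scoop_large in the frame of tray between 0.001 and 0.007 m and angle between each of scoop_large, scoop_medium, scoop_small, cap's own z axis and vertical below 0.1 rad and horizontal distance between scoop_medium and scoop_large below 0.012 m and z of scoop_medium in the frame of scoop_large between 0.001 and 0.007 m and horizontal distance between scoop_small and scoop_medium below 0.012 m and z of scoop_small in the frame of scoop_medium between 0.001 and 0.007 m and horizontal distance between cap and scoop_small below 0.01 m and z of cap in the frame of scoop_small between 0.055 and 0.0615 m and horizontal distance between scoop_large_tip and scoop_medium_tip above 0.065 m and horizontal distance between each of scoop_medium_tip, scoop_large_tip and scoop_small_tip above 0.065 m and linear speed of each of scoop_large, scoop_medium, scoop_small, cap below 0.02 m/s and angular speed of each of scoop_large, scoop_medium, scoop_small, cap below 0.2 rad/s); the robot touches nothing.
It fails at once if the soap dish is shifted by more than 15 mm (distance of soap_dish from where it was at the start of the episode above 0.015 m).
It also fails if it takes over 125 s, if anything falls off the work surface, if the arm or the gripper's body presses on something with over 40 N, if the wrist force passes 120 N, or if a joint passes its speed limit or range.

### The arm

A 6-joint arm with a two-finger parallel gripper is mounted at the origin on the work surface. World frame = base frame: x ahead of the robot, y to its left, z up, the work surface at z = 0. Lengths are in m, angles in rad, forces in N, time in s.
With the tool pointing down it reaches from about 0.275 to 0.825 m from the base axis. Payload 4.9 kg.
Tool frame: the origin (TCP) lies midway between the tips of the shut fingers; the grasp point (between the pads) lies 19 mm behind it (bot.grip_depth is the distance from the TCP to the grasp point, in m); z points along the fingers, y is the line along which they close (so a half turn about z gives the same grasp; the last joint's range is limited). The gripper opens to 85 mm and grips with 20 to 120 N. Pads are 22 mm wide; open, the fingers measure 114 mm over their backs; the gripper's body (76 mm by 85 mm) begins 54 mm behind the grasp point. The pads swing forward as they close: fully open they stand 13 mm farther back than shut.
Start: joints at [0.975, 0.326, -0.193, 1.052, 0, 1.437], TCP at [0.245, 0.492, 0.231] pointing down, gripper open.
Joint ranges: [-2.65, 2.65], [-0.97, 1.79], [-1.3, 1.35], [-1.93, 2.1], [-1.47, 1.37], [-3.14, 3.14]. Speed limits (rad/s): [2.57, 2.57, 3.14, 3.14, 3.14, 3.14].

### API

Orientations are given as a unit quaternion [w, x, y, z].
In Python, from cell import bot gives the robot as it stands. Calls block until the motion is done:
- bot.move_pose(position, orientation): joint-space move of the TCP to a pose.
- bot.move_linear(position, speed=0.15, rotation=None, until_force=None): straight line of the TCP; rotation=None keeps the orientation; speed is the mean speed in m/s. With until_force (N) it stops when the force on the tool has changed by that much, and returns True; else False.
- bot.goto_joints(angles): joint-space move.
- bot.set_gripper(opening, grasp_force=None): opening from 0.0 (shut) to 1.0 (fully open); grasp_force is the grip in N (None keeps the last); returns when the fingers have stopped.
- bot.wait(seconds).
- bot.solve_ik(position, orientation): joint angles nearest the present ones, or None.
- bot.camera(name): name is "scene" or "top" or "wrist"; returns the picture (400x640x3 uint8, red, green, blue); there is no depth.
- bot.calibration(name): a dict with "mtx" (3x3 intrinsics, pixels), "extrinsics" (4x4, takes a point from world to camera coordinates); the wrist camera has in their place "hand_eye" (4x4, takes a point from camera to tool coordinates, whose origin is the TCP and whose axes are the flange's). Camera axes: x right, y down, z forward; pixel columns grow to the right and rows downward; lengths in m; the calibration is good to about 2 mm. A picture is of the moment at which its call begins: read the wrist's pose just before it. calibration takes no time and is no camera call.
A pose or a line that the arm cannot do raises bot.PlanningError and nothing moves.
- bot.close_job(): hands the job in; it is judged then, once.
Trained networks look in the newest picture that a camera, given by its name, has taken for a name from the list of things; names that differ only in an ending like _2 or _b are one class to them, and where a whole thing is asked for, a point or a joint stands for the part that bears it (a point fixed in the world has none). Each returns a list of dicts, best first, with "confidence" (0 to 1); they miss things now and then, are a little off and sometimes report something else, mostly with a low value. They report only what shows in the picture. A call takes as long as a camera call. They do not tell look-alikes from the thing itself.
- bot.search_frame(camera, thing): "bbox" ([left, top, width, height] in pixels, round what is visible of it).
Readings, each from a call of its own:
- bot.read_clock(): time.
- bot.read_joint_positions(): joint angles.
- bot.read_joint_vel(): joint speeds.
- bot.read_joint_efforts(): joint torques, N m.
- bot.read_position(): TCP position.
- bot.read_tool_rot(): TCP orientation.
- bot.read_ft_force(): force on the tool from outside, world axes, zero at the start.
- bot.read_moment(): the same for the moment, N m.
- bot.read_gripper_width(): opening from 0.0 (shut) to 1.0 (fully open).
- bot.read_finger_force(): force on a finger pad.
Only numpy, scipy, OpenCV 4.12 (cv2) and the standard library are available. Lean on these libraries where they do the work, as an engineer would, in place of code of your own. Each camera call takes 0.05 s, during which the arm holds its last target. There are 200 camera calls.

## Working session

There is one attempt and no reset: what is moved stays moved. The work goes in short steps, each a Python script; the robot and the scene stay as the last script left them, time stands still between calls to the robot, and variables do not carry over. Pictures are saved under pics/ and viewed, at most 14 in all, crops included, and the job is handed in when it is done.

```bash
ls; mkdir -p pics; python3 - <<'E'
from cell import bot
import cv2,numpy as np
for n in ("top","scene"):
    im=bot.camera(n); cv2.imwrite(f"pics/{n}0.png",im[:,:,::-1])
    c=bot.calibration(n); print(n,np.round(c["mtx"],1).tolist(),np.round(c["extrinsics"],3).tolist())
    for t in ("scoop_large","scoop_medium","scoop_small","cap","tray","soap_dish","scoop_large_tip"):
        print(t,[(np.round(d["bbox"]).tolist(),round(d["confidence"],2)) for d in bot.search_frame(n,t)])
print(bot.calibration("wrist"),bot.read_tool_rot(),bot.read_clock())
E
```

```text
pics
top [[453.1, 0.0, 318.9], [0.0, 453.1, 193.4], [0.0, 0.0, 1.0]] [[0.013, -1.0, 0.013, -0.059], [-0.993, -0.014, -0.12, 0.52], [0.121, -0.011, -0.993, 1.249], [0.0, 0.0, 0.0, 1.0]]
scoop_large [([156.0, 177.0, 34.0, 60.0], 0.78), ([413.0, 192.0, 24.0, 25.0], 0.57)]
scoop_medium [([258.0, 149.0, 27.0, 55.0], 0.86)]
scoop_small [([205.0, 160.0, 27.0, 52.0], 0.95), ([352.0, 152.0, 46.0, 42.0], 0.65)]
cap [([422.0, 157.0, 22.0, 27.0], 0.89), ([413.0, 195.0, 25.0, 22.0], 0.82), ([448.0, 177.0, 24.0, 24.0], 0.68)]
tray [([353.0, 149.0, 46.0, 45.0], 0.6)]
soap_dish [([312.0, 151.0, 29.0, 36.0], 0.59)]
scoop_large_tip [([156.0, 174.0, 38.0, 63.0], 0.93), ([206.0, 162.0, 26.0, 48.0], 0.34), ([311.0, 152.0, 34.0, 35.0], 0.23)]
scene [[428.9, 0.0, 325.0], [0.0, 428.9, 198.9], [0.0, 0.0, 1.0]] [[-0.24, 0.971, -0.019, 0.172], [0.546, 0.119, -0.829, -0.22], [-0.803, -0.21, -0.558, 1.772], [0.0, 0.0, 0.0, 1.0]]
scoop_large [([443.0, 200.0, 32.0, 39.0], 0.86), ([351.0, 196.0, 25.0, 51.0], 0.17)]
scoop_medium [([351.0, 199.0, 22.0, 48.0], 0.73)]
scoop_small [([400.0, 202.0, 24.0, 41.0], 0.66)]
ca
[... 243 characters left out ...]
, 210.0, 41.0, 26.0], 0.68), ([292.0, 216.0, 34.0, 27.0], 0.62)]
scoop_large_tip [([444.0, 197.0, 33.0, 45.0], 0.73)]
{'mtx': array([[284.83195868,   0.        , 325.21796454],
       [  0.        , 284.83195868, 201.26690697],
       [  0.        ,   0.        ,   1.        ]]), 'hand_eye': array([[ 6.78495605e-04, -9.60265504e-01, -2.79087266e-01,
         7.12476045e-02],
       [ 9.99999719e-01,  5.62309386e-04,  4.96364848e-04,
        -7.03182538e-04],
       [-3.19708652e-04, -2.79087524e-01,  9.60265615e-01,
        -1.42659981e-01],
       [ 0.00000000e+00,  0.00000000e+00,  0.00000000e+00,
         1.00000000e+00]])} [1.41836849e-05 2.28855015e-01 9.73460519e-01 2.32588236e-05] 0.8
```

```bash
python3 - <<'E'
import cv2
im=cv2.imread("pics/top0.png")[110:270,120:500]
cv2.imwrite("pics/top0c.png",cv2.resize(im,None,fx=2.1,fy=2.1,interpolation=cv2.INTER_CUBIC))
E
```

```text
(no output)
```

View pics/top0c.png

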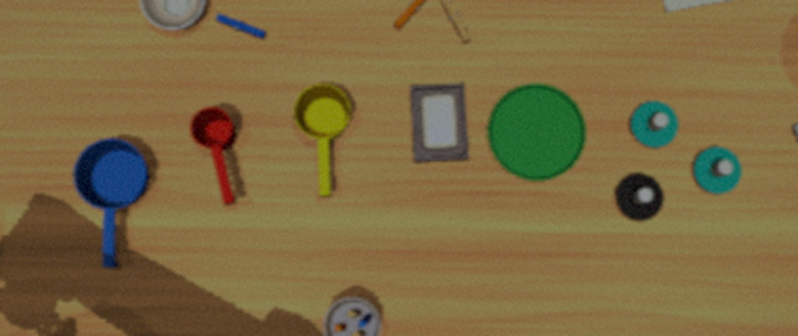

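The top view shows blue at (173,192), red at (222,171), yellow at (274,163), the dish at (330,168) and the tray at (375,173). Three things have the cap's shape: black at (425,203), which is the one I want, and teal ones at (432,169) and (461,191). The blue pen at (235,122) and the pale cup at (202,113) are distractors. I'll fit model silhouettes to colour masks next.

```bash
cat > h.py <<'E'
from cell import bot
import cv2, numpy as np
from scipy.optimize import minimize
from scipy.spatial.transform import Rotation as R
D=dict(blue=(.048,.040,.050,.123),yellow=(.038,.031,.058,.113),red=(.028,.023,.066,.103))
HUE=dict(blue=(98,125),yellow=(22,35),red=(172,8),green=(50,78))
G=bot.grip_depth
def quat(a): return [0,np.cos(a/2),np.sin(a/2),0]
def view(cam,save=None):
    if cam=="wrist":
        p=bot.read_position(); q=bot.read_tool_rot()
    im=bot.camera(cam); c=bot.calibration(cam)
    if cam=="wrist":
        T=np.eye(4); T[:3,:3]=R.from_quat([q[1],q[2],q[3],q[0]]).as_matrix(); T[:3,3]=p
        E=np.linalg.inv(T@c["hand_eye"])
    else: E=c["extrinsics"]
    if save: cv2.imwrite(f"pics/{save}.png",im[:,:,::-1])
    return im,np.asarray(c["mtx"]),np.asarray(E)
def proj(P,K,E):
    q=(np.asarray(P)@E[:3,:3].T+E[:3,3])@K.T
    return q[:,:2]/q[:,2:]
def mask(im,kind):
    h=cv2.cvtColor(cv2.GaussianBlur(im,(3,3),0),cv2.COLOR_RGB2HSV)
    H,S,V=h[...,0].astype(int),h[...,1],h[...,2]
    if kind=="black": return ((im.max(2)<60)).astype(np.uint8)
    lo,hi=HUE[kind]
    m=(H>=lo)&(H<=hi) if lo<hi else (H>=lo)|(H<=hi)
    return (m&(S>(190 if kind in("yellow","red") else 110))&(V>25)).astype(np.uint8)
t=np.linspace(0,2*np.pi,48,endpoint=False); C=np.c_[np.cos(t),np.sin(t)]
def circ(x,y,r,z): return np.c_[C*r+[x,y],np.full(48,z)]
def hulls(kind,p,z0):
    x,y=p[:2]
    if kind=="green": return [circ(x,y,.069,.010)],[]
    if kind=="black":
        return [np.r_[circ(x,y,.033,z0+.008),circ(x,y,.033,z0+.012)]],[np.r_[circ(x,y,.010,z0+.012),circ(x,y,.010,z0+.044)]]
    a,b,h,L=D[kind]; u=np.array([np.cos(p[2]),np.sin(p[2])]); v=np.array([-u[1],u[0]])
    bar=lambda r0,r1,d:[list(np.array([x,y])+u*r+v*w)+[z0+h-k] for r in(r0,r1) for w in(-.007,.007) for k in(0,d)]
    return [np.r_[circ(x,y,a,z0+h),circ(x,y,b,z0)],np.array(bar(a-.002,L,.007)),np.array(bar(L-.007,L,.02))],[]
def fit(V,kind,g,z0=0.,ss=3,m=None,occ=None):
    """g=(x,y[,yaw]) guess; returns fitted pose, IoU. occ: mask of pixels to ignore"""
    im,K,E=V
    hs,_=hulls(kind,g,z0); pts=np.vstack([proj(h,K,E) for h in hs])
    lo=np.maximum(pts.min(0)-25,0).astype(int); hi=np.minimum(pts.max(0)+25,[640,400]).astype(int)
    m=(mask(im,kind) if m is None else m)[lo[1]:hi[1],lo[0]:hi[0]]
    m=cv2.resize(m*255,None,fx=ss,fy=ss,interpolation=cv2.INTER_LINEAR)>127
    o=None if occ is None else cv2.resize(occ[lo[1]:hi[1],lo[0]:hi[0]],None,fx=ss,fy=ss,interpolation=0)>0
    def cost(s):
        p=np.array(g)+np.array(s)*([.001,.001,.01][:len(g)])
        a=np.zeros(m.shape,np.uint8); add,sub=hulls(kind,p,z0)
        for L,c in((add,1),(sub,0)):
            for h in L: cv2.fillConvexPoly(a,cv2.convexHull(np.round(((proj(h,K,E)-lo+.5)*ss-.5)*16).astype(np.int32)),c,shift=4)
        a=a>0
        if o is not None: return -(a&m&~o).sum()/max(1,((a|m)&~o).sum())
        return -(a&m).sum()/max(1,(a|m).sum())
    n=len(g); best=None
    for k in range(2):
        s0=np.zeros(n) if best is None else best.x
        sim=np.vstack([s0]+[s0+np.eye(n)[i]*(12 if k==0 else 4) for i in range(n)])
        best=minimize(cost,s0,method="Nelder-Mead",options=dict(initial_simplex=sim,xatol=.05,fatol=1e-4))
    return np.array(g)+best.x*([.001,.001,.01][:n]),round(-best.fun,3)
def ray(V,uv,z):
    _,K,E=V; d=E[:3,:3].T@np.linalg.solve(K,[*uv,1]); o=-E[:3,:3].T@E[:3,3]
    return (o+d*(z-o[2])/d[2])[:2]
E
python3 - <<'E'
from h import *
V=view("top")
for k,uv,z,yaw in(("blue",(173,192),.05,np.pi),("red",(222,171),.066,3.35),("yellow",(274,163),.058,np.pi),("green",(375,173),.01,None),("black",(424,204),.01,None)):
    g=list(ray(V,uv,z))+([yaw] if yaw else [])
    print(k,np.round(g,3),*fit(V,k,g))
print("dish",ray(V,(329.5,168),.014),[ray(V,p,.01) for p in((432,170),(461,192))],G,bot.read_clock())
E
```

```text
blue [0.517 0.353 3.142] [0.51619726 0.35774837 3.19005998] 0.864
red [0.575 0.216 3.35 ] [0.57951686 0.22263394 3.40447589] 0.827
yellow [0.601 0.074 3.142] [0.60273906 0.07559228 3.19242183] 0.895
green [ 0.586 -0.214] [ 0.58753702 -0.21441549] 0.908
black [ 0.497 -0.355] [ 0.49935921 -0.35697073] 0.781
dish [ 0.597507   -0.08211099] [array([ 0.596753  , -0.37978873]), array([ 0.53359359, -0.46263725])] 0.0187 0.85
```

```bash
python3 - <<'E'
from h import *
g=[.516,.358,3.19]; u=np.array([np.cos(g[2]),np.sin(g[2])])
bot.move_pose([*(np.array(g[:2])+u*.06),.2],quat(g[2]))
V=view("wrist","w_blue"); print(fit(V,"blue",g),bot.read_clock())
E
```

```text
(array([0.51532992, 0.35813526, 3.17826403]), np.float64(0.913)) 1.8917
```

View pics/w_blue.png

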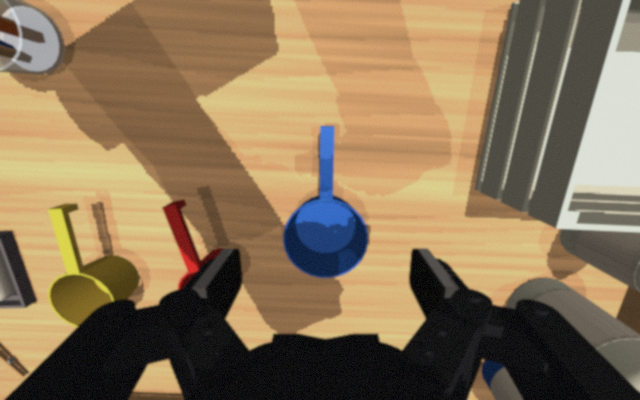

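The close view shows the big blue cup at (325,235) with its handle up to (328,128). Yellow (90,280) and red (195,250) are well clear, and the fit agrees with the top camera to 1 mm. Grasping it now.

```bash
cat >> h.py <<'E'
RG=dict(blue=.093,yellow=.083,red=.073)
def grasp(kind,g,force=80,lift=.16):
    u=np.array([np.cos(g[2]),np.sin(g[2])]); p=np.array(g[:2])+u*RG[kind]
    z=D[kind][2]-.0035-G
    bot.set_gripper(.6)
    bot.move_pose([*p,z+.09],quat(g[2])); bot.move_linear([*p,z],.12)
    bot.set_gripper(0,force); w=bot.read_gripper_width()
    bot.move_linear([*p,z+lift],.12)
    print("width mm",w*85,"F",bot.read_finger_force(),bot.read_position(),bot.read_clock())
E
python3 - <<'E'
from h import *
grasp("blue",[.5155,.358,3.18])
V=view("wrist","w_blue2")
p=bot.read_position(); q=bot.read_tool_rot(); print(q, fit(V,"blue",[.5155,.358,3.18],.16))
E
```

```text
width mm 11.792575189029137 F 77.9261863231659 [0.42206869 0.35413415 0.18698736] 5.6
[-6.67803691e-04 -1.91736829e-02  9.99815868e-01 -3.93306702e-04] (array([0.51922054, 0.35748496, 3.1808097 ]), np.float64(0.3))
```

View pics/w_blue2.png

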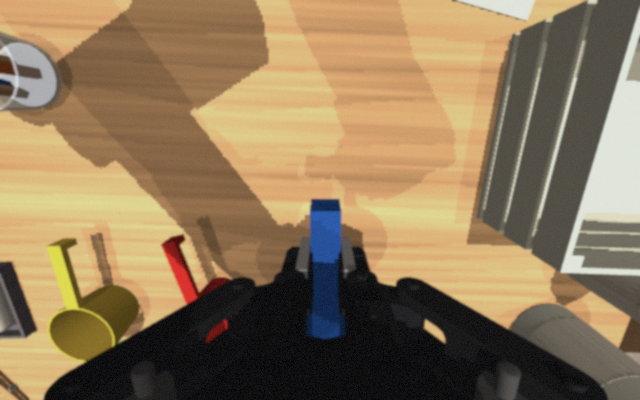

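The handle is held at (327,270), and the cup is hidden behind the gripper. I'll carry it over the tray and check its tilt from the scene camera.

```bash
python3 - <<'E'
from h import *
tr=np.array([.5875,-.2145]); z=.0465-G+.004
p=bot.read_position(); 
bot.move_linear([tr[0]-.093,tr[1],z+.10],.3,quat(np.pi))
V=view("scene","s_blue"); print(fit(V,"blue",[*tr,np.pi],.104),bot.read_clock())
p0=proj([[*tr,.12]],V[1],V[2])[0].astype(int); c=V[0][p0[1]-60:p0[1]+60,p0[0]-80:p0[0]+80,::-1]
cv2.imwrite("pics/s_blue_c.png",cv2.resize(c,None,fx=4,fy=4,interpolation=2))
E
```

```text
(array([ 0.58197162, -0.21244488,  3.20654869]), np.float64(0.823)) 7.7667
```

View pics/s_blue_c.png

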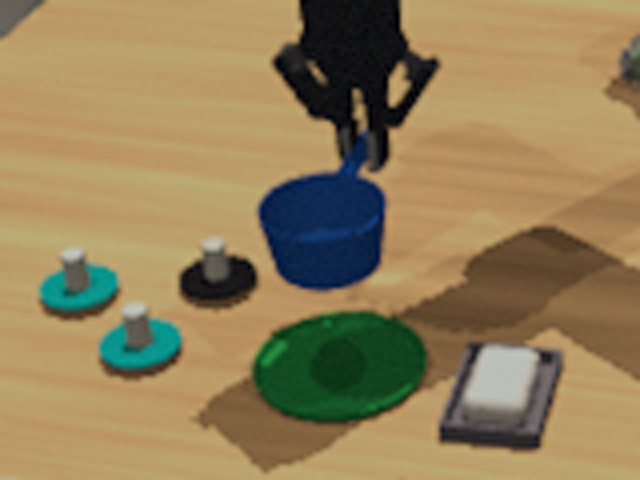

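The scene view shows the blue cup at (325,230) held upright above the green tray at (340,365), with the black cap at (215,280). Lowering and releasing.

```bash
cat >> h.py <<'E'
def place(p,z,low=.004,op=.5,f=4):
    bot.move_linear([*p,z+.015],.15)
    hit=bot.move_linear([*p,z-low],.03,until_force=f)
    print("hit",hit,bot.read_position()[2]-z)
    bot.set_gripper(op); bot.wait(.3)
    q=bot.read_position(); bot.move_linear([q[0],q[1],z+.12],.2)
E
python3 - <<'E'
from h import *
tr=np.array([.5875,-.2145]); z=.0465-G+.004
place([tr[0]-.093,tr[1]],z)
V=view("wrist"); print(fit(V,"blue",[*tr,np.pi],.004)); print(fit(V,"green",tr))
V=view("top"); print(fit(V,"blue",[*tr,np.pi],.004),bot.read_clock())
E
```

```text
hit True -0.0004917053921780629
(array([ 0.58612489, -0.21524894,  3.13404165]), np.float64(0.909))
(array([ 0.5860962 , -0.21327192]), np.float64(0.18))
(array([ 0.58955615, -0.21364078,  3.06858136]), np.float64(0.651)) 10.5583
```

Blue stands within about 2 mm of the tray's centre. Next is yellow.

```bash
cat >> h.py <<'E'
def look(kind,g):
    u=np.array([np.cos(g[2]),np.sin(g[2])])
    bot.move_pose([*(np.array(g[:2])+u*.06),.2],quat(g[2]))
    V=view("wrist","w_"+kind); r=fit(V,kind,g); print(kind,r); return r
E
python3 - <<'E'
from h import *
r,i=look("yellow",[.603,.0755,3.19])
for a in(.5,.3,0): 
    p=np.array([.5865,-.215])+.083*np.array([np.cos(a),np.sin(a)]); s=bot.solve_ik([*p,.15],quat(a)); print(a,s)
if i>.85:
    grasp("yellow",r,lift=.16)
E
```

```text
yellow (array([0.62626761, 0.07806812, 3.19674671]), np.float64(0.005))
0.5 [-0.36782297  0.62755263  0.08113368  1.02437737  0.          2.27376968]
0.3 [-0.38512253  0.6470613   0.11644425  1.04017929  0.          2.45647013]
0 [-0.41559249  0.66765698  0.15406622  1.05720556  0.          2.72600016]
```

```bash
python3 - <<'E'
import h; from h import *
V=view("wrist","w_yel2")
hv=cv2.cvtColor(V[0],cv2.COLOR_RGB2HSV); print(proj([[.603,.0755,.058],[.603,.0755,.004],[.53,.072,.058],[.7,.0755,0]],V[1],V[2]))
for p in proj([[.603,.0755,.004],[.53,.072,.058],[.65,.0,0]],V[1],V[2]).astype(int): print(hv[p[1],p[0]])
for S in(150,170,190): h.S=S
E
```

```text
[[326.75603199 244.71142259]
 [326.53198566 226.62805237]
 [326.82253643 178.65708708]
 [323.09677873 291.38570856]]
[ 23 178 163]
[ 22 180 125]
[ 8 16 62]
```

View pics/w_yel2.png

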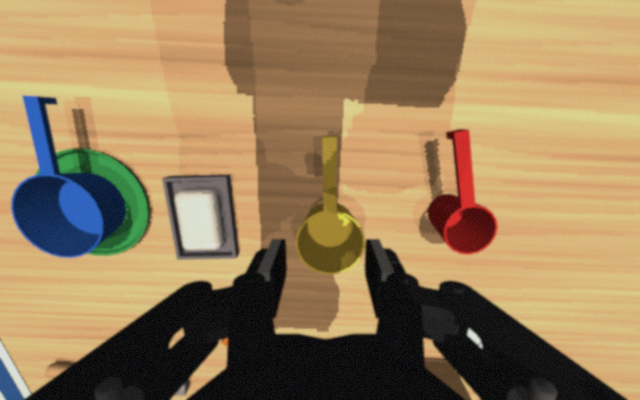

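The yellow cup at (330,240) is in the arm's shadow, so its saturation falls below my threshold. Its handle runs to (330,140). I'll loosen the mask and grasp.

```bash
sed -i 's/S>(190 if kind in("yellow","red") else 110)/S>dict(yellow=150,red=170).get(kind,110)/; s/yellow=(22,35)/yellow=(20,35)/' h.py; python3 - <<'E'
from h import *
r,i=fit(view("wrist"),"yellow",[.603,.0755,3.19]); print(r,i)
r2,j=fit(view("wrist"),"red",[.5795,.2226,3.40]); print("red",r2,j)
if i>.8:
    grasp("yellow",r,lift=.16)
E
```

```text
[0.60091042 0.07886672 3.20070571] 0.951
red [0.57662672 0.22366571 3.41321148] 0.892
width mm 12.130448869647031 F 77.93777704238892 [0.51750519 0.07394353 0.19504253] 15.375
```

```bash
python3 - <<'E'
from h import *
a=.2; n=np.array([.5865,-.215]); p=n+.083*np.array([np.cos(a),np.sin(a)]); z=.0545-G+.008
bot.move_linear([*p,z+.11],.2,quat(a))
V=view("scene"); print(fit(V,"yellow",[*n,a],.118)); p0=proj([[*n,.12]],V[1],V[2])[0].astype(int); c=V[0][p0[1]-60:p0[1]+60,p0[0]-80:p0[0]+80,::-1]
cv2.imwrite("pics/s_yel_c.png",cv2.resize(c,None,fx=4,fy=4,interpolation=2)); print(bot.read_clock())
E
```

```text
(array([ 0.58433097, -0.2149896 ,  0.19574096]), np.float64(0.477))
18.575
```

View pics/s_yel_c.png

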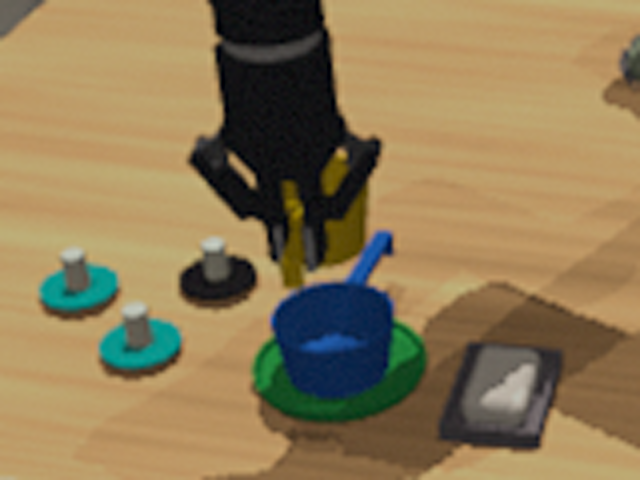

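The yellow cup at (345,205) hangs upright behind the gripper, above the blue cup at (335,340). The fit puts it about 2 mm from concentric. Lowering it.

```bash
python3 - <<'E'
from h import *
a=.2; n=np.array([.5865,-.215]); p=n+.083*np.array([np.cos(a),np.sin(a)]); z=.0545-G+.008
place(p,z,op=.35)
V=view("wrist","w_nest2"); print(fit(V,"yellow",[*n,a],.008),bot.read_clock())
E
```

```text
hit True -0.00027733514657510977
(array([ 0.58474232, -0.21613356,  0.20351595]), np.float64(0.842)) 21.3
```

View pics/w_nest2.png

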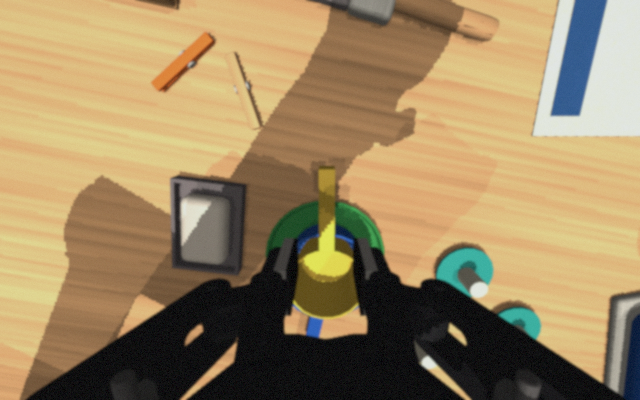

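Yellow is seated at home height and concentric at (328,280), with its handle opposite blue's. Now red.

```bash
python3 - <<'E'
from h import *
bot.set_gripper(.6)
p=bot.read_position(); bot.move_linear([p[0],p[1],.22],.25)
r,i=look("red",[.5766,.2237,3.413])
if i>.8:
    grasp("red",r,lift=.17)
    a=-np.pi/2; n=np.array([.5847,-.2161]); p=n+.073*np.array([np.cos(a),np.sin(a)]); z=.0625-G+.012
    bot.move_linear([*p,z+.12],.25,quat(a))
    V=view("scene"); print(fit(V,"red",[*n,a],.132)); p0=proj([[*n,.12]],V[1],V[2])[0].astype(int); c=V[0][p0[1]-60:p0[1]+60,p0[0]-80:p0[0]+80,::-1]
    cv2.imwrite("pics/s_red_c.png",cv2.resize(c,None,fx=4,fy=4,interpolation=2)); print(bot.read_clock())
E
```

```text
red (array([0.57613476, 0.22366429, 3.41909865]), np.float64(0.922))
width mm 11.85511421249828 F 77.92168021202087 [0.50542347 0.20354588 0.21300338] 27.7583
(array([ 0.5836558 , -0.21698606, -1.5920737 ]), np.float64(0.796))
29.9583
```

View pics/s_red_c.png

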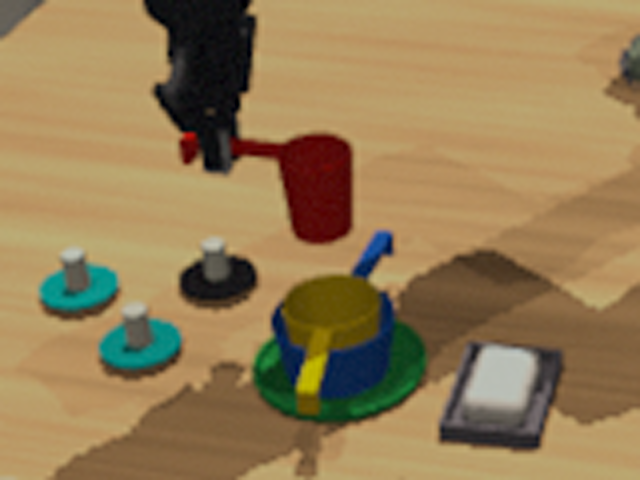

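Red at (318,190) hangs upright above the yellow-in-blue nest at (330,320). Lowering it, then looking at the black cap.

```bash
python3 - <<'E'
from h import *
a=-np.pi/2; n=np.array([.5847,-.2161]); p=n+.073*np.array([np.cos(a),np.sin(a)]); z=.0625-G+.012
place(p,z,op=.35)
V=view("wrist"); print("red",fit(V,"red",[*n,a],.012))
bot.move_pose([.499,-.357,.2],quat(np.pi))
V=view("wrist","w_cap"); 
print("cap",fit(V,"black",[.499,-.357]),proj([[.499,-.357,.01]],V[1],V[2]))
print("red",fit(V,"red",[*n,a],.012),bot.read_clock())
E
```

```text
hit True -7.267346845392375e-05
red (array([ 0.5834167 , -0.21609815, -1.5612    ]), np.float64(0.892))
cap (array([ 0.49756249, -0.35457363]), np.float64(0.796)) [[325.06035771 181.27259967]]
red (array([ 0.58433127, -0.21560332, -1.57073152]), np.float64(0.611)) 34.0583
```

View pics/w_cap.png

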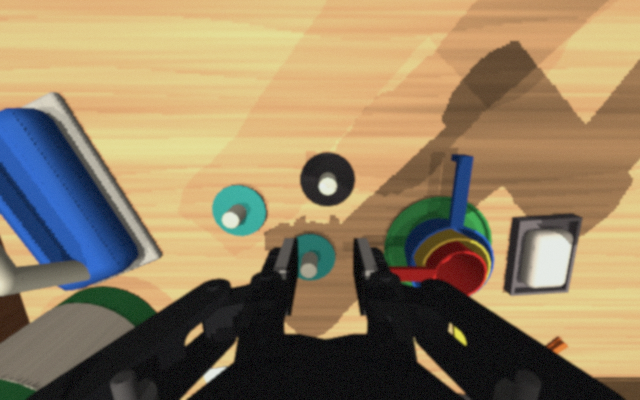

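Red is home. The wrist view shows the black cap at (327,180) with its white knob top at (328,186). The teal look-alikes are at (239,210) and (311,257). I'll refine on the knob and then grasp.

```bash
python3 - <<'E'
from h import *
V=view("wrist"); im=V[0]
m=(im[165:205,300:356].min(2)>140); ys,xs=np.nonzero(m[8:36,10:46]); k=[xs.mean()+310,ys.mean()+173]; print("knob px",k,len(xs),ray(V,k,.040))
m=mask(im,"black"); c,r=cv2.minEnclosingCircle(np.argwhere(m[145:212,295:360])[:,::-1].astype(np.float32)); c=np.add(c,[295,145]); print("disc",c,r,ray(V,c,.011))
d=ray(V,c,.011)
if np.hypot(*(d-ray(V,k,.040)))<.008:
    p=(d+ray(V,k,.040))/2; z=.0345-G
    bot.set_gripper(.6); bot.move_linear([*p,z+.05],.15); bot.move_linear([*p,z],.06)
    bot.set_gripper(0,50); w=bot.read_gripper_width(); print("w",w*85)
    bot.move_linear([*p,.16],.15); print(p,bot.read_finger_force(),bot.read_clock())
    V=view("wrist","w_cap2")
E
```

```text
knob px [np.float64(327.392), np.float64(185.484)] 250 [ 0.49738822 -0.35446371]
disc [327.1877327  178.55204391] 25.906097412109375 [ 0.4956839  -0.35446511]
w 18.54677703589081
[ 0.49653606 -0.35446441] 48.76456260681152 37.975
```

View pics/w_cap2.png

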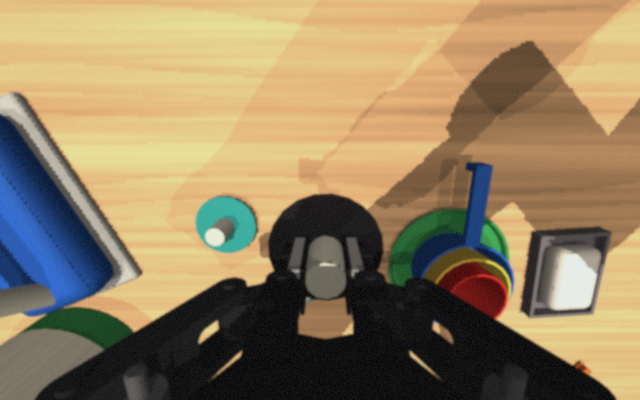

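The cap is held squarely by its knob at (325,265). The nest is in view at (470,275) with the dish undisturbed. Placing the cap.

```bash
python3 - <<'E'
from h import *
n=np.array([.584,-.216]); z=.0345-G+.070
bot.move_linear([*n,.16],.15)
place(n,z,low=.003,op=.4,f=4)
bot.move_linear([.5,-.216,.24],.25)
V=view("wrist"); print("cap",fit(V,"black",n,.070))
V=view("scene","s_end"); p0=proj([[*n,.08]],V[1],V[2])[0].astype(int); c=V[0][p0[1]-45:p0[1]+45,p0[0]-60:p0[0]+60,::-1]
cv2.imwrite("pics/s_end_c.png",cv2.resize(c,None,fx=5,fy=5,interpolation=2)); print("cap",fit(V,"black",n,.070),bot.read_clock())
E
```

```text
hit True 0.0006972560917893056
cap (array([ 0.58455405, -0.21623665]), np.float64(0.427))
cap (array([ 0.58191606, -0.21808715]), np.float64(0.632)) 42.275
```

View pics/s_end_c.png

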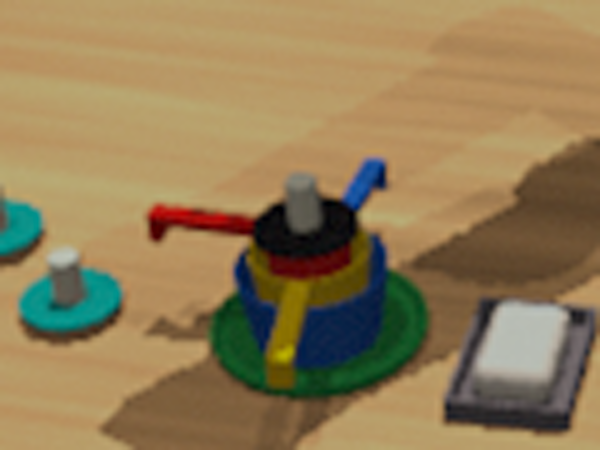

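The nest stands upright in the tray with the cap flat on red at (303,225). The handles fan out to (155,220), (375,170) and (282,370), and the soap dish is where it was. Handing in.

```bash
python3 -c "
from cell import bot
print(bot.close_job())"
```

```text
the job is handed in; nothing more can be done
None
```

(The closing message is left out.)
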